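# Slide the heat plate onto the hotplate under its lamp bar

## Robot

A 6-joint arm with a two-finger parallel gripper is mounted at the origin on the work surface. World frame = base frame: x ahead of the robot, y to its left, z up, the work surface at z = 0. Lengths are in m, angles in degrees, forces in N, time in s.
With the tool pointing down it reaches from about 0.4 to 0.825 m from the base axis. Payload 7 kg.
Tool frame: the origin (TCP) lies at the very end of the fingers, on their centre line; the grasp point (between the pads) lies 19 mm behind it (ctrl.hold_point_z is the distance from the TCP to the grasp point, in m); z points along the fingers, y is the line along which they close (so a half turn about z gives the same grasp; the last joint's range is limited). The gripper opens to 88 mm and grips with 3 to 60 N. Pads are 19 mm wide; open, the fingers measure 130 mm over their backs; the gripper's body (78 mm by 193 mm) begins 47 mm behind the grasp point.
Start: joints at [-49.555, 20.546, 0.682, 0, -70.136, -16.507], TCP at [0.274, -0.617, 0.227] pointing down, gripper open.
Joint ranges: [-176.03, 176.03], [-82.01, 121.73], [-58.28, 71.71], [-173.87, 95.51], [-174.79, -0.11], [-173.66, 173.66]. Speed limits (degrees/s): [136.94, 136.94, 172.46, 180, 180, 180].

## Interface

Orientations are given as [roll, pitch, yaw] about the fixed x, y, z axes, in that order (R = Rz(yaw) Ry(pitch) Rx(roll)).
In Python, from plant import sensors, viewer, workorder, ctrl gives the robot as it stands.
- The arm moves only by the shell command python3 -m pendant 'ROWS'. ROWS is JSON, a list of rows, each a list of 3 entries, a list of its own where there are three numbers: the opening, from -1 (shut) to 1 (fully open), so that 0 is half open, then the shift along the tool's x, y, z in m, then the turn, a rotation vector about the tool's x, y, z in degrees. A call has 1 to 10 rows; each row is the pose to reach, as a shift and turn from the pose commanded when the call began, along the tool's axes at that moment; what a row does not reach only later rows make up. A row lasts 1/12 s, in which the tool goes at most 41.7 mm and 7.16 degrees, less where a joint would pass 70% of its speed; a pose out of reach is approached as far as the arm can. A call with a gripper value outside its range is refused whole. The fingers move at their own pace and stop on an object; the grip force is fixed at half the most. Time passes only in rows, so rows that repeat a pose let the fingers close. It gives the time, the measured TCP pose, the force, the opening and the grip force at its end, in the units of the state.
- sensors.get_obs(): the state, without advancing time (a new reading comes with each control period).
- viewer.snapshot(name): name is "scene" or "top" or "wrist"; returns the picture (400x640x3 uint8, red, green, blue); there is no depth.
- viewer.camera_params(name): a dict with "fx", "fy", "cx", "cy" (pixels), "extrinsics" (4x4, takes a point from world to camera coordinates). Camera axes: x right, y up, looking along -z (the intrinsics and any distortion apply to the point x, -y, -z); pixel columns grow to the right and rows downward; lengths in m; the calibration is good to about 2 mm. A picture is of the moment at which its call begins: read the wrist's pose just before it. camera_params takes no time and is no camera call; for the wrist camera it gives the pose at the moment of the call.
- workorder.close_job(): hands the job in; it is judged then, once.
The state is a dict: "clock": time; "joint_pos": joint angles; "qvel": joint speeds; "tau": joint torques, N m; "tool_pos": TCP position; "orientation": TCP orientation; "force": force on the tool from outside, world axes, zero at the start; "moment": the same for the moment, N m; "opening": finger opening in m; "gripper_force": force on a finger pad.
Only numpy, scipy, OpenCV 4.12 (cv2) and the standard library are available. Lean on these libraries where they do the work, as an engineer would, in place of code of your own. Each camera call takes 0.05 s, during which the arm holds its last target. There are 200 camera calls.

## Task

The hotplate only warms where metal lies on metal: take the aluminium heat plate by its red handle off the wooden board and lay it flat on the copper face, coming from the lamp-bar side, with only its leading half overlapping. Then slide it in under the lamp bar, without lifting it again, until plate and copper face cover each other exactly, edges flush all round and the handle left outside the bar. Let go, and leave the cup stack, the tub of stirrers and the cocoa tin where they are.

Things in the scene. Friction and masses are not known exactly. Their poses are not given: they have to be found in the camera images.
- plate: loose aluminium heat plate, slab 120 (x) x 90 (y) x 12 (z) mm, about 0.4 kg; origin at the centre of its underside, z up. Its red handle is a straight bar, section 30 (y) x 22 mm, rising from the middle of the -x end and leaning 35 degrees from vertical towards -x, axis from (-53, 0, 6) to (-92, 0, 62) mm. Starts flat on the board, handle roughly to the robot's right (-y).
- grip (a point): point on the handle's axis, a good place to grip: (-78, 0, 42) mm in the plate's frame; axes as the plate's. Pinch the handle's +y and -y faces, 30 mm apart; the fingers then point along the handle, 35 degrees from vertical.
- warmer: hotplate, fixed; origin on the table under the centre of its copper face; its -x side, where the lamp bar is, looks roughly to the robot's right (world -y). Black housing: x -80 to 90, y -120 to 120, top 42 mm above the table; the raised copper face stands on it. The plate goes in from the -x side, under the lamp bar.
- lamp_bar (a point): centre of the underside of the white lamp bar fixed across the hotplate, 100 mm above the table (40 mm clear above the copper face); axes as the hotplate's. The bar is 40 (x) x 224 (y) x 80 (z) mm, on two steel posts 30 x 12 mm, 106 mm to either side. The handle stays on its -x side; an upright gripper on the handle would strike it.
- face (a point): centre of the flat copper face, 60 mm above the table; axes as the hotplate's. The face is 120 (x) x 90 (y) mm, like the plate, stands 18 mm proud of the housing and has no stops or rims: the plate is home when its origin is at this point with the same axes.
- board: dark wooden board, fixed, 170 x 150 x 22 mm high, origin under its centre on the table; the plate starts on it.
- cup_stack: stack of paper cups, 84 mm wide, 158 mm tall, loose, bystander; origin at its underside centre.
- stirrers: paper tub of wooden stirrers, 90 mm wide, about 135 mm tall, loose, bystander; origin at its underside centre.
- cocoa_tin: green and red tin, 74 mm wide, 110 mm tall, loose, bystander; origin at its underside centre.
Things that resemble listed ones, but are neither listed nor needed, are in the scene too. Leave any blue or purple look-alike of the plate alone.

How it is judged:
By the outcome, as a careful person would: the job done as asked, in the order asked, and still so for the second after the job is handed in, with the robot touching nothing.
It also fails if it takes over 54 s, if anything falls off the work surface, if the arm or the gripper's body presses on something with over 40 N, if the wrist force passes 120 N, or if a joint passes its speed limit or range.

## Working session

There is one attempt and no reset: what is moved stays moved. The work goes in short steps, Python scripts to look and compute and a shell command to move; the robot and the scene stay as the last step left them, time stands still between calls to the robot, and variables do not carry over. Pictures are saved under pics/ and viewed, at most 10 in all, crops included, and the job is handed in when it is done.

```bash
ls; mkdir -p pics; python3 - <<'E'
from plant import sensors, viewer, ctrl
import cv2,numpy as np
print(sensors.get_obs(), ctrl.hold_point_z)
for n in ["scene","top"]:
    cv2.imwrite(f"pics/{n}0.png",viewer.snapshot(n)[:,:,::-1])
    print(viewer.camera_params(n))
E
```

```text
pics
{'clock': 0.0, 'joint_pos': array([-4.95565930e+01,  2.05924004e+01,  6.32672602e-01, -1.99222037e-02,
       -7.01353108e+01, -1.65071315e+01]), 'qvel': array([-0.07213883, -0.08277485,  0.02052612, -0.1142052 ,  0.01691682,
        0.00678541]), 'tau': array([-1.54287100e-03, -5.82713413e+01,  2.93057227e+01,  6.99752927e+00,
        6.93239534e-03, -1.30689054e-04]), 'tool_pos': array([ 0.27363496, -0.61650611,  0.22560405]), 'orientation': array([ 1.79903557e+02, -9.05031825e-03, -1.56070502e+02]), 'force': array([-0.3311895 , -0.68653884, -0.70274828]), 'moment': array([ 0.04123776,  0.00035047, -0.01473353]), 'gripper_force': 0.0, 'opening': 0.08753477780673374} 0.0188
{'fx': 436.06339769345635, 'fy': 436.06339769345635, 'cx': 328.3085487284682, 'cy': 199.26379053713453, 'extrinsics': array([[-0.36804321,  0.92965945,  0.0166583 ,  0.09275737],
       [-0.55268307, -0.23313896,  0.80011727,  0.24784346],
       [ 0.74772029,  0.28527097,  0.59961225, -1.69620851],
       [ 0.        ,  0.        ,  0.        ,  1.        ]])}
{'fx': 390.57945324684215, 'fy': 390.57945324684215, 'cx': 321.8617377520762, 'cy': 201.6306008436895, 'extrinsics': array([[ 0.01279462, -0.99984135,  0.01239267,  0.13390831],
       [ 0.98571407,  0.01469347,  0.1677852 , -0.58521878],
       [-0.16794067,  0.01006888,  0.98574568, -1.15779653],
       [ 0.        ,  0.        ,  0.        ,  1.        ]])}
```

View pics/scene0.png

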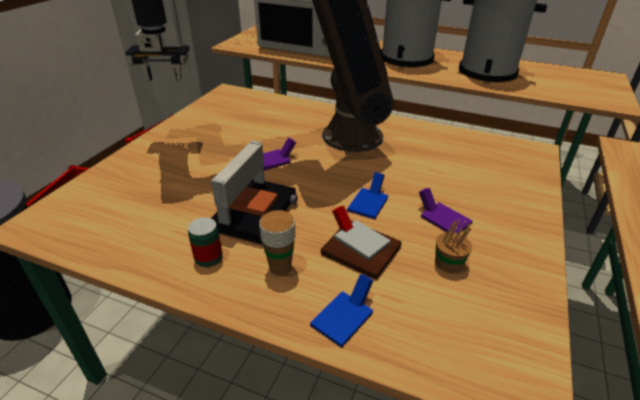

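View pics/top0.png

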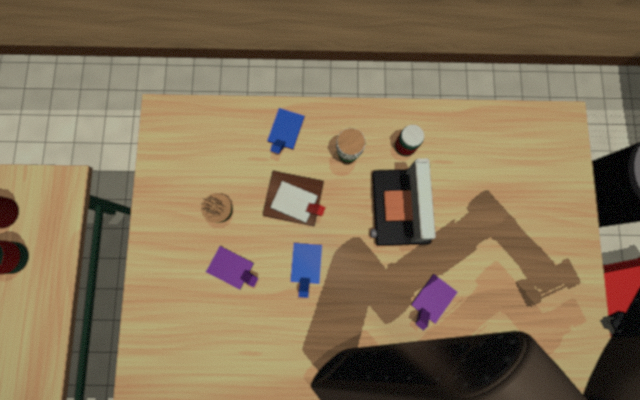

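The only light-grey plate with a red handle is the one on the dark board: scene (362,238) with its handle at (343,220), top (295,202) with its handle at (317,209). That fits the description. The blue ones at top (286,130) and (306,265) and the purple ones at (231,267) and (434,300) are look-alikes. The hotplate is at top (402,206), with its bar on the right at (423,200). Next I measure and make a confirming crop.

```bash
cat > h.py <<'E'
import cv2,numpy as np
from plant import sensors, viewer
def ray(P,uv):
    E=P["extrinsics"];R,t=E[:3,:3],E[:3,3]
    uv=np.atleast_2d(uv).astype(float)
    d=np.c_[(uv[:,0]-P["cx"])/P["fx"],-(uv[:,1]-P["cy"])/P["fy"],-np.ones(len(uv))]
    return -R.T@t, d@R
def onz(P,uv,z):
    o,d=ray(P,uv); return o+d*((z-o[2])/d[:,2])[:,None]
def proj(P,X):
    E=P["extrinsics"];c=np.atleast_2d(X)@E[:3,:3].T+E[:3,3]
    return np.c_[P["cx"]+P["fx"]*c[:,0]/-c[:,2],P["cy"]+P["fy"]*c[:,1]/c[:,2]]
def big(m,box=None):
    m=m.astype(np.uint8)
    if box: k=np.zeros_like(m);k[box[1]:box[3],box[0]:box[2]]=1;m=m*k
    cs,_=cv2.findContours(m,cv2.RETR_EXTERNAL,cv2.CHAIN_APPROX_NONE)
    return max(cs,key=cv2.contourArea)
E
python3 - <<'E'
from h import *
P=viewer.camera_params("top");im=cv2.imread("pics/top0.png");h=cv2.cvtColor(im,cv2.COLOR_BGR2HSV)
H,S,V=[h[...,i].astype(int) for i in range(3)]
def show(n,m,box,z):
    c=big(m,box);r=cv2.minAreaRect(c);b=cv2.boxPoints(r)
    w=onz(P,b,z);print(n,cv2.contourArea(c),np.round(b,1).tolist());print(np.round(w,4)[:,:2].tolist(),"ctr",np.round(w.mean(0),4),"sides",np.round(np.linalg.norm(np.diff(w,axis=0),axis=1),4))
show("plate",(S<60)&(V>110),(255,165,330,230),.034)
show("board",(V<110)|((S<60)&(V>110)),(255,165,328,230),.022)
show("red",((H<8)|(H>170))&(S>150)&(V>90),(255,165,330,230),.06)
show("copper",(H<15)&(S>120)&(V>90),(375,180,425,230),.06)
show("bar",(S<60)&(V>110),(400,140,440,255),.18)
show("housing",(V<60),(368,160,440,255),.042)
c1=cv2.resize(im[150:250,255:445],None,fx=4,fy=4,interpolation=cv2.INTER_CUBIC)
cv2.imwrite("pics/crop1.png",c1)
E
```

```text
plate 1072.0 [[269.29998779296875, 207.39999389648438], [281.0, 179.5], [318.1000061035156, 195.10000610351562], [306.29998779296875, 223.0]]
[[0.5652, 0.3052], [0.6545, 0.2715], [0.6063, 0.1541], [0.518, 0.1891]] ctr [0.586 0.23  0.034] sides [0.0955 0.1269 0.095 ]
board 2297.0 [[262.20001220703125, 215.1999969482422], [271.20001220703125, 170.1999969482422], [323.1000061035156, 180.60000610351562], [314.1000061035156, 225.60000610351562]]
[[0.5418, 0.3282], [0.6872, 0.3051], [0.6558, 0.1387], [0.5115, 0.1651]] ctr [0.5991 0.2343 0.022 ] sides [0.1472 0.1693 0.1468]
red 119.5 [[306.8999938964844, 210.5], [310.3999938964844, 201.1999969482422], [325.0, 206.60000610351562], [321.5, 215.89999389648438]]
[[0.5534, 0.1872], [0.5823, 0.1771], [0.566, 0.1323], [0.5372, 0.1426]] ctr [0.5597 0.1598 0.06  ] sides [0.0307 0.0476 0.0306]
copper 564.0 [[383.6000061035156, 190.3000030517578], [403.70001220703125, 189.1999969482422], [405.3999938964844, 219.8000030517578], [385.29998779296875, 220.89999389648438]]
[[0.6196, -0.0475], [0.6241, -0.1097], [0.529, -0.1128], [0.5247, -0.0514]] ctr [ 0.5744 -0.0803  0.06  ] sides [0.0623 0.0951 0.0615]
bar 1075.0 [[414.1000061035156, 158.3000030517578], [428.79998779296875, 157.10000610351562], [435.5, 237.89999389648438], [420.79998779296875, 239.10000610351562]]
[[0.6882, -0.1142], [0.6924, -0.1556], [0.4657, -0.1664], [0.4619, -0.1264]] ctr [ 0.577  -0.1406  0.18  ] sides [0.0416 0.2269 0.0402]
housing 3132.5 [[364.8999938964844, 172.39999389648438], [418.29998779296875, 164.1999969482422], [430.5, 243.3000030517578], [377.1000061035156, 251.5]]
[[0.6799, 0.0075], [0.7093, -0.1621], [0.46, -0.1923], [0.4328, -0.0282]] ctr [ 0.5705 -0.0938  0.042 ] sides [0.1722 0.2511 0.1663]
```

View pics/crop1.png

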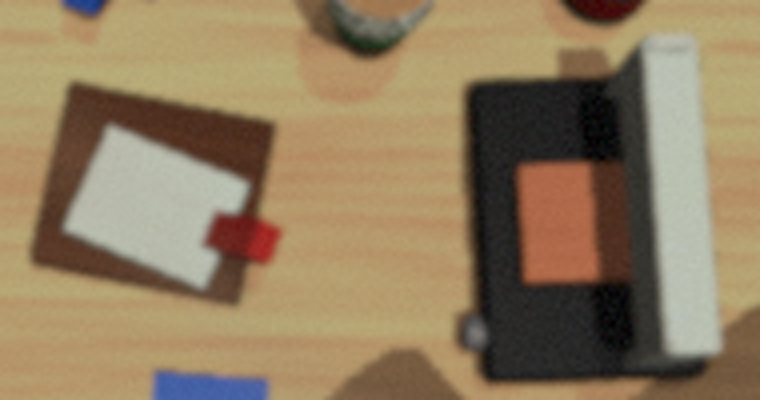

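The crop confirms it: grey plate with a red handle (around crop 240,240) on the dark board, its +x end up-left. The copper face at (570,220) is partly under the white bar on the right. Sizes and heights match the given ones (plate 0.095x0.127, face width 0.095, bar 0.041x0.227). Next I compute the moves and find out where the wrist camera sits.

```bash
cat >> h.py <<'E'
from scipy.spatial.transform import Rotation as Rt
def toolpose(o,key="orientation"): return np.array(o["tool_pos"]),Rt.from_euler("xyz",o[key],degrees=True)
def target(xy_z,yaw,tilt=35,back=0.0):
    """tool pose whose grasp point is at xy_z, gripping handle of a plate with given yaw; backed off along tool z"""
    c,s=np.sin(np.radians(tilt)),np.cos(np.radians(tilt))
    z=np.array([c,0,-s]);y=np.array([0,1,0]);x=np.cross(y,z)
    R=Rt.from_euler("z",yaw,degrees=True)*Rt.from_matrix(np.c_[x,y,z])
    return np.array(xy_z)+R.apply([0,0,.0188-back]),R
def delta(p,R,note=""):
    o=sensors.get_obs();p0,R0=toolpose(o)
    d=R0.inv().apply(p-p0);r=(R0.inv()*R).as_rotvec(degrees=True)
    print(note,"shift",np.round(d,4).tolist(),"turn",np.round(r,2).tolist(),"norms",np.round([np.linalg.norm(d)/.0417,np.linalg.norm(r)/7.16],1))
E
python3 - <<'E'
from h import *
P=viewer.camera_params("wrist");E=P["extrinsics"];R=E[:3,:3];c=-R.T@E[:3,3]
p,T=toolpose(sensors.get_obs())
print("cam in tool",T.inv().apply(c-p),"look",T.inv().apply(-R[2]),"up",T.inv().apply(R[1]),P["fx"])
# view pose above hotplate: tool down, x toward -y
def down(xyz,yaw): return np.array(xyz),target([0,0,0],yaw,0)[1]
delta(*down([.274,-.617,.40],67),"up+turn")
delta(*down([.57,-.03,.40],92),"over hotplate")
E
```

```text
cam in tool [ 0.06725697  0.00103881 -0.15763738] look [-2.48076036e-01 -8.05530645e-04  9.68740229e-01] up [9.68740086e-01 7.87379994e-04 2.48076654e-01] 283.29474551328906
up+turn shift [-0.0001, -0.0003, -0.1743] turn [0.08, 0.03, -43.07] norms [4.2 6. ]
over hotplate shift [-0.5087, 0.4162, -0.1737] turn [0.08, 0.05, -68.07] norms [16.3  9.5]
```

```bash
python3 -m pendant '[[1,[0,0,-0.10],[0,0,0]],[1,[0,0,-0.10],[0,0,0]],[1,[0,0,-0.10],[0,0,0]],[1,[-0.30,0.25,-0.10],[0,0,-40]],[1,[-0.30,0.25,-0.10],[0,0,-40]],[1,[-0.30,0.25,-0.10],[0,0,-40]],[1,[-0.30,0.25,-0.10],[0,0,-40]],[1,[-0.30,0.25,-0.10],[0,0,-40]],[1,[-0.30,0.25,-0.10],[0,0,-40]],[1,[-0.30,0.25,-0.10],[0,0,-40]]]'
python3 - <<'E'
from h import *
delta(np.array([.57,.10,.32]),target([0,0,0],92,0)[1])
E
```

```text
clock: 0.93
tool_pos: [0.4031, -0.3534, 0.3264]
orientation: [180.0, 0.0, -115.8]
force: [1.5, -0.3, 0.8]
opening: 0.0878
gripper_force: 0.0
 shift [-0.4808, 0.047, 0.0065] turn [0.01, 0.01, -27.79] norms [11.6  3.9]
```

```bash
python3 -m pendant '[[1,[-0.48,0.047,0.006],[0,0,-28]],[1,[-0.48,0.047,0.006],[0,0,-28]],[1,[-0.48,0.047,0.006],[0,0,-28]],[1,[-0.48,0.047,0.006],[0,0,-28]],[1,[-0.48,0.047,0.006],[0,0,-28]],[1,[-0.48,0.047,0.006],[0,0,-28]],[1,[-0.48,0.047,0.006],[0,0,-28]],[1,[-0.48,0.047,0.006],[0,0,-28]],[1,[-0.48,0.047,0.006],[0,0,-28]],[1,[-0.48,0.047,0.006],[0,0,-28]]]'
python3 -m pendant '[[1,[0,0,0],[0,0,0]],[1,[0,0,0],[0,0,0]],[1,[0,0,0],[0,0,0]]]'
python3 - <<'E'
from h import *
import pickle
P=viewer.camera_params("wrist");im=viewer.snapshot("wrist")[:,:,::-1].copy()
cv2.imwrite("pics/w1.png",im);pickle.dump(P,open("w1.pkl","wb"))
E
```

```text
clock: 1.77
tool_pos: [0.5486, 0.0371, 0.3214]
orientation: [-180.0, 0.0, -88.0]
force: [1.4, -1.0, -1.2]
opening: 0.0876
gripper_force: 0.0
clock: 2.02
tool_pos: [0.5483, 0.0352, 0.3209]
orientation: [179.9, -0.0, -88.0]
force: [-0.1, 0.8, -0.5]
opening: 0.0876
gripper_force: 0.0
```

View pics/w1.png

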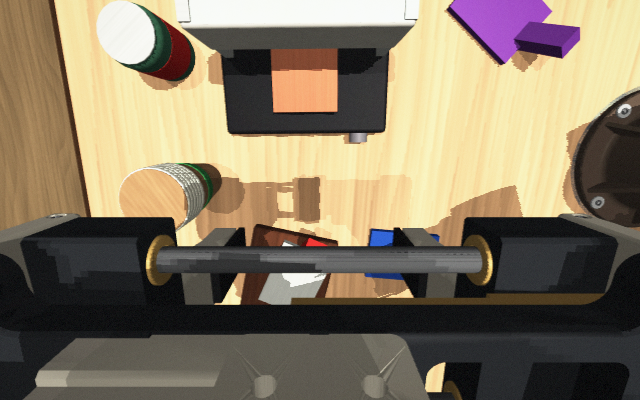

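The wrist view shows the copper face at about (273–338, 48–112), the bar above it, and the plate hidden behind the gripper at (300,265). I measure the face here by fitting lines to its edges.

```bash
cat >> h.py <<'E'
def linefit(pts):
    vx,vy,x,y=cv2.fitLine(np.float32(pts),cv2.DIST_HUBER,0,.01,.01).ravel(); return np.cross([x,y,1],[x+vx,y+vy,1])
def inter(a,b): q=np.cross(a,b); return q[:2]/q[2]
E
python3 - <<'E'
from h import *
import pickle
P=pickle.load(open("w1.pkl","rb"));im=cv2.imread("pics/w1.png");h=cv2.cvtColor(im,cv2.COLOR_BGR2HSV)
H,S,V=[h[...,i].astype(int) for i in range(3)]
m=((H<14)|(H>172))&(S>90)&(V>60)
c=big(m,(255,40,360,130))[:,0].astype(float)
print(c.min(0),c.max(0))
x0,y0=c.min(0);x1,y1=c.max(0)
mid=(c[:,1]>60)&(c[:,1]<y1-8)
L=linefit(c[mid&(c[:,0]<300)]);R=linefit(c[mid&(c[:,0]>310)]+[1,0]);
B=linefit(c[(c[:,1]>y1-5)&(c[:,0]>282)&(c[:,0]<330)]+[0,1])
off=np.array([-.5,-.5])*1
for z in (.06,):
    a,b=[onz(P,inter(l,B)+off,z)[0] for l in (L,R)]
    a2,b2=[onz(P,inter(l,np.array([0,1,-60.]))+off,z)[0] for l in (L,R)]
    print(inter(L,B),inter(R,B),a,b,"width",np.linalg.norm(a-b))
    y=(a-b)/np.linalg.norm(a-b)   # left in image = +x world
    print("yaw from near edge",np.degrees(np.arctan2(*( -(a-b))[[1,0]]))-90, [np.degrees(np.arctan2(*(q2-q)[[1,0]]))+180 for q,q2 in ((a,a2),(b,b2))])
    m=(a+b)/2; 
    for yaw in (92,92.9,93): print("centre",m-.06*np.array([np.cos(np.radians(yaw)),np.sin(np.radians(yaw)),0]))
# housing near edge
m=(V<60);cc=big(m,(210,60,400,140))[:,0].astype(float);print(cc.min(0),cc.max(0))
B=linefit(cc[(cc[:,1]>126)&(cc[:,0]>245)&(cc[:,0]<340)])
a,b=[onz(P,inter(B,np.array([1,0,-u]))+off,.042)[0] for u in(240,340)];print(a,b,"yaw",np.degrees(np.arctan2(*(b-a)[[1,0]]))-90)
E
```

```text
[271.  48.] [337. 112.]
[272.68440222 113.37883968] [338.         111.47694215] [ 0.61575123 -0.04922446  0.06      ] [ 0.52364091 -0.05491601  0.06      ] width 0.09228599384956265
yaw from near edge -266.4641575077072 [np.float64(91.73654254818386), np.float64(92.87589796887157)]
centre [ 0.57179004 -0.11203369  0.06      ]
centre [ 0.57273164 -0.1119934   0.06      ]
centre [ 0.57283622 -0.11198801  0.06      ]
[222.  60.] [387. 133.]
[ 0.66772926 -0.01980942  0.042     ] [ 0.51807004 -0.02700078  0.042     ] yaw -267.24896548504535
```

```bash
python3 - <<'E'
from h import *
delta(*target([.5565,.158,.064],67.8,35,.12))
E
```

```text
shift [-0.0702, 0.0112, 0.1742] turn [7.4, -34.5, 23.36] norms [4.5 5.9]
```

```bash
python3 -m pendant '[[1,[-0.035,0.006,0.08],[3.7,-17.2,11.7]],[1,[-0.035,0.006,0.08],[3.7,-17.2,11.7]],[1,[-0.035,0.006,0.08],[3.7,-17.2,11.7]],[1,[-0.07,0.011,0.174],[7.4,-34.5,23.4]],[1,[-0.07,0.011,0.174],[7.4,-34.5,23.4]],[1,[-0.07,0.011,0.174],[7.4,-34.5,23.4]],[1,[-0.07,0.011,0.174],[7.4,-34.5,23.4]],[1,[-0.07,0.011,0.174],[7.4,-34.5,23.4]],[1,[-0.07,0.011,0.174],[7.4,-34.5,23.4]],[1,[-0.07,0.011,0.174],[7.4,-34.5,23.4]]]'
python3 - <<'E'
from h import *
import pickle
delta(*target([.5565,.158,.064],67.8,35,.12))
P=viewer.camera_params("wrist");im=viewer.snapshot("wrist")[:,:,::-1].copy()
cv2.imwrite("pics/w2.png",im);pickle.dump(P,open("w2.pkl","wb"))
E
```

```text
clock: 2.9
tool_pos: [0.5365, 0.104, 0.1491]
orientation: [-179.7, 35.0, -112.0]
force: [1.0, 0.5, -0.7]
opening: 0.0878
gripper_force: 0.0
 shift [0.0017, 0.0018, 0.0015] turn [-0.15, -0.01, 0.17] norms [0.1 0. ]
```

View pics/w2.png

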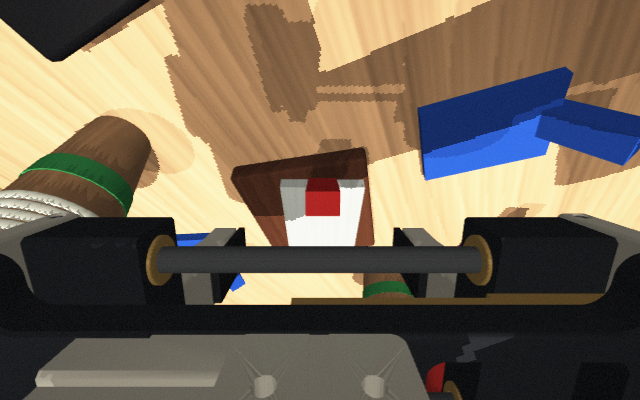

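The handle lies at (306–340, 178–216), centred between the fingers. The plate's −x edge runs from (280,180) to (364,180). I refine from those edges.

```bash
python3 - <<'E'
from h import *
import pickle
P=pickle.load(open("w2.pkl","rb"));im=cv2.imread("pics/w2.png");h=cv2.cvtColor(im,cv2.COLOR_BGR2HSV)
H,S,V=[h[...,i].astype(int) for i in range(3)]
m=(S<70)&(V>90)|(((H<8)|(H>172))&(S>150)&(V>80))
c=big(m,(270,172,380,246))[:,0].astype(float)
mid=(c[:,1]>192)&(c[:,1]<240)
print(c.min(0),c.max(0))
L=linefit(c[mid&(c[:,0]<300)]+[-.5,0]);R=linefit(c[mid&(c[:,0]>350)]+[.5,0])
for v in (195,235):
    a,b=[onz(P,inter(l,np.array([0,1,-float(v)])),.034)[0] for l in (L,R)]
    print(a,b,"w",np.linalg.norm(a-b),"mid",(a+b)/2)
    M=(a+b)/2
    if v==195:M0=M
d=M-M0;yaw=np.degrees(np.arctan2(d[1],d[0]));print("yaw",yaw)
# rows of white column at u=290 and 352: top/bottom of end face
for u in (292,296,350,355):
    print(u,[(v,*im[v,u].tolist()) for v in range(174,194,1)])
red=((H<8)|(H>172))&(S>150)&(V>60);r=big(red,(290,165,350,230));print(cv2.boundingRect(r))
E
```

```text
[280. 178.] [364. 245.]
[0.60695489 0.16811033 0.034     ] [0.52326703 0.20179734 0.034     ] w 0.09021347933264864 mid [0.56511096 0.18495384 0.034     ]
[0.6366739  0.24042295 0.034     ] [0.5526721  0.27407494 0.034     ] w 0.09049176140009636 mid [0.594673   0.25724895 0.034     ]
yaw 67.7599580874393
292 [(174, 28, 41, 70), (175, 26, 37, 67), (176, 28, 38, 70), (177, 30, 43, 72), (178, 29, 39, 68), (179, 92, 99, 105), (180, 121, 127, 126), (181, 119, 128, 126), (182, 118, 125, 124), (183, 121, 130, 127), (184, 122, 130, 129), (185, 124, 130, 128), (186, 123, 132, 130), (187, 149, 157, 156), (188, 158, 168, 166), (189, 154, 163, 163), (190, 152, 162, 162), (191, 154, 165, 164), (192, 156, 167, 164), (193, 158, 169, 166)]
296 [(174, 23, 37, 67), (175, 29, 41, 69), (176, 28, 40, 73), (177, 28, 42, 70), (178, 29, 40, 68), (179, 95, 104, 110), (180, 118, 127, 124), (181, 119, 126, 125), (182, 120, 130, 126), (183, 120, 129, 127), (184, 121, 129, 127), (185, 122, 130, 127), (186, 119, 130, 126), (187, 142, 152, 149), (188, 154, 164, 164), (189, 152, 161, 161), (190, 156, 167, 165), (1
[... 236 characters left out ...]
, 127, 126), (183, 116, 124, 124), (184, 118, 125, 125), (185, 120, 128, 129), (186, 118, 125, 127), (187, 138, 147, 148), (188, 199, 209, 207), (189, 244, 248, 248), (190, 243, 248, 248), (191, 243, 248, 248), (192, 244, 249, 248), (193, 242, 247, 246)]
355 [(174, 29, 39, 66), (175, 29, 37, 67), (176, 27, 39, 65), (177, 25, 36, 65), (178, 28, 40, 64), (179, 69, 80, 94), (180, 123, 131, 130), (181, 125, 130, 132), (182, 123, 130, 128), (183, 124, 131, 132), (184, 127, 133, 134), (185, 124, 131, 130), (186, 123, 131, 130), (187, 151, 159, 159), (188, 245, 249, 249), (189, 246, 250, 249), (190, 245, 250, 249), (191, 244, 249, 249), (192, 244, 249, 249), (193, 245, 249, 249)]
(306, 178, 34, 38)
```

```bash
python3 - <<'E'
from h import *
import pickle
P=pickle.load(open("w2.pkl","rb"))
a=onz(P,[322,187],.034)[0];b=onz(P,[322,179],.022)[0];d=np.array([np.cos(np.radians(67.76)),np.sin(np.radians(67.76)),0])
M0=np.array([.56511,.18495,.034])
e=[M0+d*((q-M0)@d) for q in (a,b)];print(e,"centre",e[0]+.06*d)
g=(e[0]+e[1])/2-.018*d;g[2]=.064;print("grip",g)
delta(*target(g,67.76,35,0),"grasp");delta(*target(g,67.76,35,.1),"pre")
E
```

```text
[array([0.56030411, 0.17319698, 0.034     ]), array([0.560329  , 0.17325785, 0.034     ])] centre [0.58301333 0.22873337 0.034     ]
grip [0.55350378 0.15656649 0.064     ]
grasp shift [0.004, 0.004, 0.1198] turn [-0.1, 0.02, 0.21] norms [2.9 0. ]
pre shift [0.004, 0.0038, 0.0198] turn [-0.1, 0.02, 0.21] norms [0.5 0. ]
```

```bash
python3 -m pendant '[[1,[0.004,0.004,0.03],[0,0,0]],[1,[0.004,0.004,0.05],[0,0,0]],[1,[0.004,0.004,0.07],[0,0,0]],[1,[0.004,0.004,0.09],[0,0,0]],[1,[0.004,0.004,0.105],[0,0,0]],[1,[0.004,0.004,0.115],[0,0,0]],[1,[0.004,0.004,0.12],[0,0,0]],[1,[0.004,0.004,0.12],[0,0,0]],[1,[0.004,0.004,0.12],[0,0,0]]]'
python3 - <<'E'
from h import *
delta(*target([.5535,.1566,.064],67.76,35,0),"grasp")
E
```

```text
clock: 3.7
tool_pos: [0.5566, 0.1668, 0.0473]
orientation: [-179.9, 35.0, -112.2]
force: [-0.2, -0.2, -0.2]
opening: 0.0879
gripper_force: 0.0
grasp shift [-0.0009, -0.001, -0.001] turn [-0.01, 0.03, 0.07] norms [0. 0.]
```

```bash
python3 -m pendant '[[-1,[0,-0.001,0],[0,0,0]],[-1,[0,-0.001,0],[0,0,0]],[-1,[0,-0.001,0],[0,0,0]],[-1,[0,-0.001,0],[0,0,0]],[-1,[0,-0.001,0],[0,0,0]],[-1,[0,-0.001,0],[0,0,0]],[-1,[0,-0.001,0],[0,0,0]],[-1,[0,-0.001,0],[0,0,0]],[-1,[0,-0.001,0],[0,0,0]],[-1,[0,-0.001,0],[0,0,0]]]'
python3 - <<'E'
from h import *
o=sensors.get_obs();print(o["moment"])
p,R=toolpose(o);print("up 10cm", R.inv().apply([0,0,.2]))
E
```

```text
clock: 4.53
tool_pos: [0.5573, 0.1664, 0.0468]
orientation: [-180.0, 35.0, -112.2]
force: [-0.3, 0.6, 0.3]
opening: 0.03
gripper_force: 30.0
[-1.81587367  0.55523049 -0.07131675]
up 10cm [-1.14785786e-01 -7.02169432e-05 -1.63781007e-01]
```

```bash
python3 -m pendant '[[-1,[-0.003,0,-0.004],[0,0,0]],[-1,[-0.009,0,-0.012],[0,0,0]],[-1,[-0.02,0,-0.029],[0,0,0]],[-1,[-0.034,0,-0.049],[0,0,0]],[-1,[-0.05,0,-0.071],[0,0,0]],[-1,[-0.068,0,-0.097],[0,0,0]],[-1,[-0.086,0,-0.123],[0,0,0]],[-1,[-0.104,0,-0.149],[0,0,0]],[-1,[-0.12,0,-0.171],[0,0,0]],[-1,[-0.132,0,-0.188],[0,0,0]]]'
python3 - <<'E'
from h import *
print(sensors.get_obs()["moment"])
cv2.imwrite("pics/s2.png",cv2.resize(viewer.snapshot("scene")[60:320,130:500,::-1],None,fx=2,fy=2))
f=np.array([.573,-.111,.06]);Y=92.7
def at(x,z): # plate origin at warmer x, height z above face -> tool target
    return target(f+Rt.from_euler("z",Y,degrees=True).apply([x-.078,0,z+.042]),Y)
delta(*at(-.22,.17),"over");delta(*at(-.22,.014),"low")
E
```

```text
clock: 5.37
tool_pos: [0.5568, 0.1664, 0.2791]
orientation: [-179.9, 35.0, -112.2]
force: [-0.2, 0.7, -2.6]
opening: 0.0298
gripper_force: 30.0
[-2.66818187  1.12275838 -0.0345753 ]
over shift [0.4346, -0.2391, -0.2718] turn [-14.62, 0.1, -20.17] norms [13.6  3.5]
low shift [0.5245, -0.2381, -0.1444] turn [-14.62, 0.1, -20.17] norms [14.2  3.5]
```

View pics/s2.png

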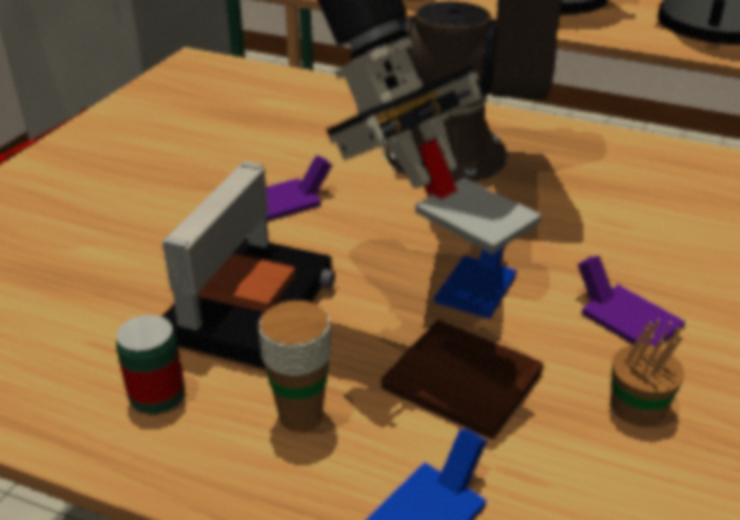

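The plate hangs level in the grip, clear of the board, and the bystanders stand untouched. Now I carry it over the bar to the −y side.

```bash
python3 -m pendant '[[-1,[0.008,-0.004,-0.005],[0,0,0]],[-1,[0.023,-0.013,-0.014],[-1,0,-1]],[-1,[0.046,-0.025,-0.029],[-2,0,-2]],[-1,[0.072,-0.04,-0.045],[-3,0,-4]],[-1,[0.098,-0.054,-0.061],[-4,0,-5.5]],[-1,[0.124,-0.068,-0.078],[-5,0,-7]],[-1,[0.15,-0.082,-0.094],[-6,0,-8]],[-1,[0.176,-0.097,-0.11],[-7,0,-9.5]],[-1,[0.2,-0.11,-0.125],[-7.5,0,-10.2]],[-1,[0.217,-0.12,-0.136],[-7.5,0,-10.2]]]'
cat >> h.py <<'E'
f=np.array([.573,-.111,.06]);Y=92.7
def at(x,z,y=0): # plate origin at warmer x, height z above face -> tool target
    return target(f+Rt.from_euler("z",Y,degrees=True).apply([x-.078,y,z+.042]),Y)
E
python3 - <<'E'
from h import *
delta(*at(-.22,.17),"over");delta(*at(-.22,.014),"low")
E
```

```text
clock: 6.25
tool_pos: [0.5708, -0.1188, 0.2609]
orientation: [179.4, 35.0, -100.0]
force: [0.7, -0.0, -2.9]
opening: 0.0298
gripper_force: 30.0
over shift [0.2254, -0.0621, -0.1534] turn [-6.67, 0.1, -10.36] norms [6.7 1.7]
low shift [0.3149, -0.0634, -0.0257] turn [-6.67, 0.1, -10.36] norms [7.7 1.7]
```

```bash
python3 -m pendant '[[-1,[0.01,-0.003,-0.007],[0,0,0]],[-1,[0.033,-0.009,-0.022],[-1,0,-1.5]],[-1,[0.06,-0.017,-0.041],[-2,0,-3]],[-1,[0.088,-0.024,-0.06],[-3,0,-4.5]],[-1,[0.116,-0.032,-0.079],[-4,0,-6]],[-1,[0.144,-0.04,-0.098],[-5,0,-7.5]],[-1,[0.172,-0.047,-0.117],[-5.8,0,-9]],[-1,[0.198,-0.055,-0.135],[-6.7,0,-10.3]],[-1,[0.215,-0.06,-0.146],[-6.7,0,-10.3]],[-1,[0.225,-0.062,-0.153],[-6.7,0,-10.3]]]'
python3 - <<'E'
from h import *
delta(*at(-.22,.17),"over");delta(*at(-.22,.014),"low")
E
```

```text
clock: 7.08
tool_pos: [0.5871, -0.3965, 0.256]
orientation: [-180.0, 35.2, -87.4]
force: [-0.4, 0.8, -3.9]
opening: 0.0298
gripper_force: 30.0
over shift [0.0008, 0.0007, -0.0013] turn [-0.06, 0.19, -0.08] norms [0. 0.]
low shift [0.0907, 0.0007, 0.1262] turn [-0.06, 0.19, -0.08] norms [3.7 0. ]
```

```bash
python3 -m pendant '[[-1,[0.005,0,0.006],[0,0.1,0]],[-1,[0.014,0,0.02],[0,0.2,0]],[-1,[0.027,0,0.038],[0,0.2,0]],[-1,[0.041,0,0.058],[0,0.2,0]],[-1,[0.055,0,0.077],[0,0.2,0]],[-1,[0.069,0,0.096],[0,0.2,0]],[-1,[0.08,0,0.111],[0,0.2,0]],[-1,[0.088,0,0.122],[0,0.2,0]],[-1,[0.091,0,0.126],[0,0.2,0]],[-1,[0.091,0,0.126],[0,0.2,0]]]'
python3 - <<'E'
from h import *
import pickle
delta(*at(-.22,.014),"low")
P=viewer.camera_params("wrist");im=viewer.snapshot("wrist")[:,:,::-1].copy()
T=viewer.camera_params("top");it=viewer.snapshot("top")[:,:,::-1].copy()
S_=viewer.camera_params("scene");isc=viewer.snapshot("scene")[:,:,::-1].copy()
pickle.dump((P,im,T,it,S_,isc,sensors.get_obs()),open("w3.pkl","wb"))
c=lambda a:cv2.resize(a,(400,300))
cv2.imwrite("pics/w3.png",np.vstack([np.hstack([c(im[150:300,220:420]),c(it[150:255,350:490])]),cv2.resize(isc[120:270,180:380],(800,600))[150:450]]))
E
```

```text
clock: 7.92
tool_pos: [0.5876, -0.3953, 0.1019]
orientation: [-180.0, 35.0, -87.3]
force: [-0.1, 0.4, -3.2]
opening: 0.0296
gripper_force: 30.0
low shift [0.0028, 0.0012, -0.0004] turn [-0.02, -0.02, 0.04] norms [0.1 0. ]
```

View pics/w3.png

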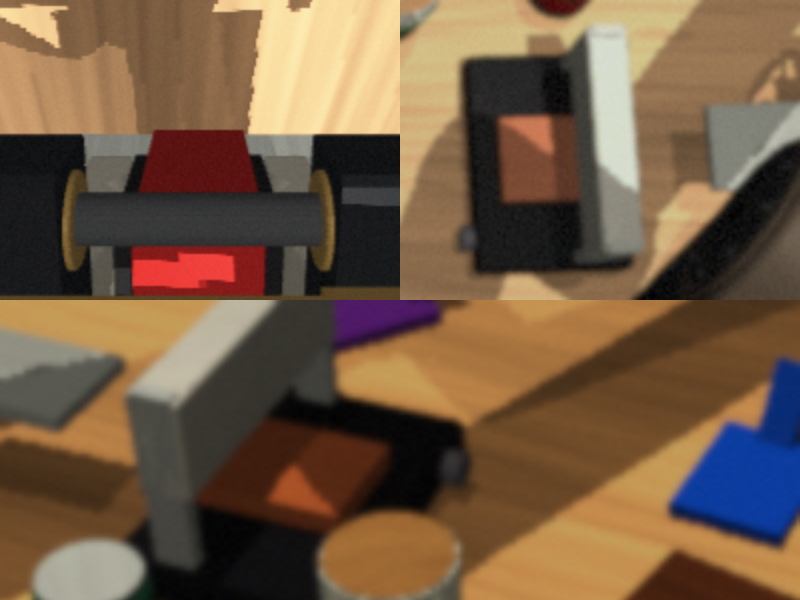

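The top view shows the held plate's leading edge at about (458,187)–(459,215), level with the copper face. I measure it against the face in the same image.

```bash
cat > m.py <<'E'
from h import *
import pickle
def gradline(g,axis,fix,lo,hi):
    """subpixel edge points: for each fix (row/col) position of the strongest gradient in lo..hi"""
    pts=[]
    for k in fix:
        s=(g[k,lo:hi] if axis=="u" else g[lo:hi,k]);d=np.abs(np.diff(s));i=int(d.argmax())
        w=d[max(i-1,0):i+2];p=lo+(np.arange(max(i-1,0),max(i-1,0)+len(w))*w).sum()/w.sum()+.5
        pts.append((p,k) if axis=="u" else (k,p))
    return linefit(pts)
E
python3 - <<'E'
from m import *
P,im,T,it,S_,isc,o=pickle.load(open("w3.pkl","rb"))
g=cv2.cvtColor(it,cv2.COLOR_BGR2GRAY).astype(float)
sat=cv2.cvtColor(it,cv2.COLOR_BGR2HSV)[...,1].astype(float); red=it[...,2].astype(float)
lead=gradline(sat,"u",range(191,211),450,468);u0=gradline(sat,"v",range(463,480),178,195);u1=gradline(sat,"v",range(461,468),206,224)
a,b=inter(lead,u0),inter(lead,u1);A,B=[onz(T,q,.086)[0] for q in (a,b)]
print("plate lead",a,b,A,B,np.linalg.norm(A-B),"yaw",np.degrees(np.arctan2(*(A-B)[[1,0]]))+90,"mid",(A+B)/2)
l=gradline(red,"u",range(195,215),378,392);c0=gradline(red,"v",range(388,401),183,197);c1=gradline(red,"v",range(388,401),212,228)
a,b=inter(l,c0),inter(l,c1);A2,B2=[onz(T,q,.06)[0] for q in (a,b)]
print("copper",a,b,A2,B2,np.linalg.norm(A2-B2),"yaw",np.degrees(np.arctan2(*(A2-B2)[[1,0]]))+90,"mid",(A2+B2)/2)
a3,b3=[onz(T,inter(x,np.array([1,0,-405.])),.06)[0] for x in (c0,c1)];d=(a3+b3-A2-B2)/2;print("axis yaw",np.degrees(np.arctan2(-d[1],-d[0])))
R=Rt.from_euler("z",Y,degrees=True)
print("lead mid rel face corner-mid in warmer axes",R.inv().apply((A+B)/2-(A2+B2)/2), "from tool model",R.inv().apply(np.array(o["tool_pos"])-at(0,0)[0]))
E
```

```text
plate lead [456.1053843  186.72280426] [457.79366488 208.44603483] [ 0.62872269 -0.26302657  0.086     ] [ 0.56229943 -0.26510775  0.086     ] 0.06645585137083355 yaw 91.79461527318415 mid [ 0.59551106 -0.26406716  0.086     ]
copper [384.11393575 190.5030176 ] [384.79386095 220.44120261] [ 0.61899364 -0.0491915   0.06      ] [ 0.52621102 -0.04996372  0.06      ] 0.09278583331706185 yaw 90.4768556387763 mid [ 0.57260233 -0.04957761  0.06      ]
axis yaw 92.02400308297179
lead mid rel face corner-mid in warmer axes [-0.21533059 -0.01277946  0.026     ] from tool model [-0.21881317 -0.00217837  0.01853088]
```

```bash
python3 - <<'E'
from h import *
o=sensors.get_obs();print(o["tool_pos"],o["orientation"],o["clock"])
delta(*at(-.06,.014),"half");delta(*at(-.06,.0),"down")
E
```

```text
[ 0.58864981 -0.39660979  0.10513082] [-179.68203127   34.77713381  -87.09694501] 8.0667
half shift [-0.1279, 0.0021, 0.0943] turn [-0.2, -0.22, 0.17] norms [3.8 0. ]
down shift [-0.1199, 0.0022, 0.1058] turn [-0.2, -0.22, 0.17] norms [3.8 0. ]
```

```bash
python3 -m pendant '[[-1,[-0.006,0,0.004],[0,0,0]],[-1,[-0.018,0,0.013],[0,0,0]],[-1,[-0.036,0.001,0.026],[0,0,0]],[-1,[-0.056,0.001,0.04],[0,0,0]],[-1,[-0.076,0.001,0.054],[0,0,0]],[-1,[-0.096,0.001,0.068],[0,0,0]],[-1,[-0.113,0.001,0.08],[0,0,0]],[-1,[-0.124,0.001,0.088],[0,0,0]],[-1,[-0.13,0.001,0.092],[0,0,0]],[-1,[-0.13,0.001,0.092],[0,0,0]]]'
for i in 1 2 3; do python3 -m pendant '[[-1,[0,0,0],[0,0,0]]]'; done
python3 - <<'E'
from h import *
delta(*at(-.06,.014),"half");delta(*at(-.06,.0),"down")
E
```

```text
clock: 8.9
tool_pos: [0.5799, -0.2359, 0.1037]
orientation: [-179.7, 34.8, -87.0]
force: [-0.1, 0.1, -2.9]
opening: 0.03
gripper_force: 30.0
clock: 8.98
tool_pos: [0.5798, -0.2377, 0.1031]
orientation: [-179.7, 34.8, -87.1]
force: [0.1, -0.2, -3.1]
opening: 0.0297
gripper_force: 30.0
clock: 9.07
tool_pos: [0.5797, -0.2383, 0.1025]
orientation: [-179.8, 34.8, -87.2]
force: [0.2, -0.5, -3.1]
opening: 0.03
gripper_force: 30.0
clock: 9.15
tool_pos: [0.5795, -0.2383, 0.1022]
orientation: [-179.8, 34.9, -87.2]
force: [0.0, -0.7, -3.3]
opening: 0.0299
gripper_force: 30.0
half shift [0.0007, 0.0005, 0.0015] turn [-0.15, -0.15, 0.04] norms [0. 0.]
down shift [0.0087, 0.0006, 0.0129] turn [-0.15, -0.15, 0.04] norms [0.4 0. ]
```

```bash
python3 -m pendant '[[-1,[0.002,0,0.003],[0,-0.1,0]],[-1,[0.004,0,0.0065],[0,-0.1,0]],[-1,[0.006,0,0.009],[0,-0.1,0]],[-1,[0.007,0,0.011],[0,-0.1,0]],[-1,[0.0075,0,0.0115],[0,-0.1,0]],[-1,[0.0075,0,0.0115],[0,-0.1,0]]]'
python3 -m pendant '[[-1,[0,0,0],[0,0,0]],[-1,[0,0,0],[0,0,0]]]'
python3 - <<'E'
from m import *
o=sensors.get_obs();print(o["moment"])
delta(*at(-.06,.0),"down")
T=viewer.camera_params("top");it=viewer.snapshot("top")[:,:,::-1].copy()
S_=viewer.camera_params("scene");isc=viewer.snapshot("scene")[:,:,::-1].copy()
pickle.dump((T,it,S_,isc,o),open("w4.pkl","wb"))
cv2.imwrite("pics/w4.png",np.hstack([cv2.resize(it[175:235,365:445],(400,300),interpolation=cv2.INTER_CUBIC),cv2.resize(isc[155:245,200:320],(400,300),interpolation=cv2.INTER_CUBIC)]))
E
```

```text
clock: 9.65
tool_pos: [0.5794, -0.2367, 0.0883]
orientation: [-179.8, 35.0, -87.2]
force: [0.4, -0.1, -2.9]
opening: 0.0299
gripper_force: 30.0
clock: 9.82
tool_pos: [0.5797, -0.2368, 0.089]
orientation: [-179.8, 35.0, -87.2]
force: [-0.7, -0.3, -3.5]
opening: 0.0298
gripper_force: 30.0
[-2.92623384 -0.03924296  0.02938206]
down shift [0.0024, 0.0008, 0.0012] turn [-0.14, -0.04, 0.12] norms [0.1 0. ]
```

View pics/w4.png

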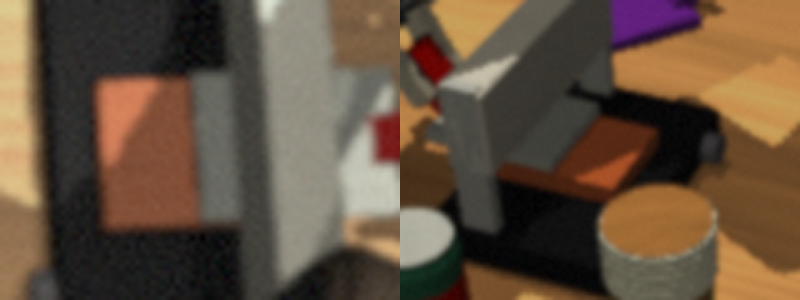

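The plate's leading edge sits over the middle of the copper, at top crop (192, 72–222) against copper (97, 76–229). It is not yet in contact. I measure both edges.

```bash
python3 - <<'E'
from m import *
T,it,S_,isc,o=pickle.load(open("w4.pkl","rb"))
red=it[...,2].astype(float);sat=cv2.cvtColor(it,cv2.COLOR_BGR2HSV)[...,1].astype(float);g=it[...,1].astype(float)
l=gradline(red,"u",range(195,215),378,392);c0=gradline(red,"v",range(388,401),184,197);c1=gradline(red,"v",range(388,401),213,228)
p=gradline(sat,"u",range(194,216),397,408);p0=gradline(g,"v",range(405,411),183,196);p1=gradline(g,"v",range(405,411),212,226)
def mid(l,a,b,z):
    A,B=[onz(T,inter(l,q),z)[0] for q in (a,b)];return (A+B)/2,A,B
M,A,B=mid(l,c0,c1,.06)
cu=np.array([1,0,-407.])
print("copper",inter(l,c0),inter(l,c1),np.linalg.norm(A-B),A,B)
R=Rt.from_euler("z",Y,degrees=True)
for z in (.074,.076):
    N,A,B=mid(cu,p0,p1,z);print("plate",inter(cu,p0),inter(cu,p1),np.linalg.norm(A-B),"lat",R.inv().apply(N-M)[1])
    E=onz(T,inter(p,np.array([0,1,-205.])),z)[0];print("lead x rel centre",R.inv().apply(E-M)[0]+.06)
    q=[onz(T,inter(p,np.array([0,1,-v])),z)[0] for v in(194.,216.)];d=q[0]-q[1];print("yaw lead",np.degrees(np.arctan2(d[1],d[0]))+90)
q=[onz(T,inter(l,np.array([0,1,-v])),.06)[0] for v in(194.,216.)];d=q[0]-q[1];print("yaw copper",np.degrees(np.arctan2(d[1],d[0]))+90)
E
```

```text
copper [384.16054484 190.44765724] [384.74986332 220.52079955] 0.09320545482991673 [ 0.61916972 -0.04933779  0.06      ] [ 0.52596554 -0.0498262   0.06      ]
plate [407.         188.57930887] [407.         219.54954514] 0.09509842665424365 lat 9.468848984055415e-06
lead x rel centre 0.004027471635294447
yaw lead 92.9834797923632
plate [407.         188.57930887] [407.         219.54954514] 0.09493500265497377 lat 0.00032230711969051805
lead x rel centre 0.004488898690792199
yaw lead 92.98347979236323
yaw copper 90.30024241623411
```

```bash
python3 -m pendant '[[-1,[0.0016,0,-0.001],[0,0,0]],[-1,[0.0022,0,-0.0003],[0,0,0]],[-1,[0.0022,0,-0.0003],[0,0,0]],[-1,[0.0022,0,-0.0003],[0,0,0]]]'
python3 -m pendant '[[-1,[0.0006,0,0.0008],[0,0,0]],[-1,[0.0006,0,0.0008],[0,0,0]],[-1,[0.0006,0,0.0008],[0,0,0]],[-1,[0.0006,0,0.0008],[0,0,0]]]'
python3 - <<'E'
from h import *
o=sensors.get_obs();print(o["moment"])
delta(*at(-.06,.0),"down")
E
```

```text
clock: 10.25
tool_pos: [0.5796, -0.2387, 0.0877]
orientation: [-179.8, 35.0, -87.2]
force: [-0.1, -0.4, -3.8]
opening: 0.0299
gripper_force: 30.0
clock: 10.58
tool_pos: [0.5797, -0.2387, 0.0867]
orientation: [-179.8, 35.0, -87.2]
force: [0.9, 0.4, -3.6]
opening: 0.0298
gripper_force: 30.0
[-2.87425763  0.01242502 -0.01664929]
down shift [-0.0005, 0.0006, 0.0005] turn [-0.13, -0.03, 0.1] norms [0. 0.]
```

```bash
for i in 1 2 3; do python3 -m pendant '[[-1,[0.0005,0,0.0007],[0,0,0]],[-1,[0.0005,0,0.0007],[0,0,0]],[-1,[0.0005,0,0.0007],[0,0,0]]]'; python3 -c "
from h import *
print(sensors.get_obs()['moment'])"; done
```

```text
clock: 10.83
tool_pos: [0.5797, -0.2388, 0.0862]
orientation: [-179.8, 35.0, -87.2]
force: [0.8, -1.0, -1.2]
opening: 0.0302
gripper_force: 30.0
[-2.23489323  0.12239338 -0.05420315]
clock: 11.08
tool_pos: [0.5798, -0.239, 0.0855]
orientation: [-179.8, 35.0, -87.2]
force: [1.0, -2.5, 2.6]
opening: 0.0298
gripper_force: 30.0
[-1.50798195  0.13854837  0.02183037]
clock: 11.33
tool_pos: [0.5799, -0.2391, 0.0847]
orientation: [-179.7, 34.9, -87.1]
force: [0.3, -4.5, 4.5]
opening: 0.0298
gripper_force: 30.0
[-1.46945037  0.24479077  0.00792327]
```

Contact: fz has risen from −3.7 to +4.5 N at the model height, with the leading half on the copper. Now I slide in slowly.

```bash
python3 -m pendant '[[-1,[-0.002,0,0.0014],[0,0,0]],[-1,[-0.005,0,0.0035],[0,0,0]],[-1,[-0.008,0,0.0056],[0,0,0]],[-1,[-0.011,0,0.0077],[0,0,0]],[-1,[-0.014,0,0.0098],[0,0,0]],[-1,[-0.017,0,0.0119],[0,0,0]],[-1,[-0.02,0,0.014],[0,0,0]],[-1,[-0.023,0,0.0161],[0,0,0]],[-1,[-0.0245,0,0.0172],[0,0,0]],[-1,[-0.0245,0,0.0172],[0,0,0]]]'
python3 - <<'E'
from h import *
o=sensors.get_obs();print(o["moment"])
delta(*at(0,.0),"home")
E
```

```text
clock: 12.17
tool_pos: [0.5785, -0.2089, 0.0847]
orientation: [-179.7, 34.9, -87.1]
force: [0.9, -3.5, 4.8]
opening: 0.0299
gripper_force: 30.0
[-1.26381521  0.27938329  0.00711832]
home shift [-0.0263, 0.0008, 0.0161] turn [-0.15, -0.07, 0.15] norms [0.7 0. ]
```

```bash
python3 -m pendant '[[-1,[-0.002,0,0.0014],[0,0,0]],[-1,[-0.005,0,0.0035],[0,0,0]],[-1,[-0.008,0,0.0056],[0,0,0]],[-1,[-0.011,0,0.0077],[0,0,0]],[-1,[-0.014,0,0.0098],[0,0,0]],[-1,[-0.017,0,0.0119],[0,0,0]],[-1,[-0.02,0.0002,0.014],[0,0,0]],[-1,[-0.022,0.0004,0.0154],[0,0,0]],[-1,[-0.022,0.0004,0.0154],[0,0,0]],[-1,[-0.022,0.0004,0.0154],[0,0,0]]]'
cat > shot.py <<'E'
from m import *
import sys
n=sys.argv[1]
delta(*at(0,.0),"home")
T=viewer.camera_params("top");S_=viewer.camera_params("scene")
its=[viewer.snapshot("top")[:,:,::-1].astype(float) for _ in range(4)];iss=[viewer.snapshot("scene")[:,:,::-1].astype(float) for _ in range(4)]
it=np.mean(its,0);isc=np.mean(iss,0)
pickle.dump((T,it,S_,isc),open(n+".pkl","wb"))
cv2.imwrite(f"pics/{n}.png",np.hstack([cv2.resize(it[175:235,365:445],(400,300),interpolation=cv2.INTER_CUBIC),cv2.resize(isc[165:225,215:295],(400,300),interpolation=cv2.INTER_CUBIC)]))
E
python3 shot.py w5
```

```text
clock: 13.0
tool_pos: [0.5769, -0.182, 0.0847]
orientation: [-179.7, 35.0, -87.1]
force: [0.3, -2.3, 5.1]
opening: 0.0299
gripper_force: 30.0
home shift [-0.0042, 0.0005, 0.0007] turn [-0.16, -0.05, 0.15] norms [0.1 0. ][ WARN:0@5.802] global loadsave.cpp:1063 imwrite_ Unsupported depth image for selected encoder is fallbacked to CV_8U.
```

View pics/w5.png

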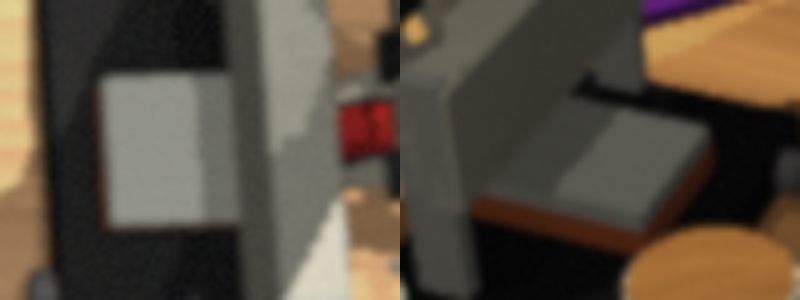

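The plate now covers almost all of the face, with a thin copper strip left on the +x end at top crop (97, 90–225). I measure the remaining distance.

```bash
cat > meas.py <<'E'
from m import *
import sys
R=Rt.from_euler("z",Y,degrees=True)
T0,i0,_,s0,_=pickle.load(open("w4.pkl","rb"))
T,it,S_,isc=pickle.load(open(sys.argv[1]+".pkl","rb"))
red=i0[...,2].astype(float)
l=gradline(red,"u",range(193,218),378,392);c0=gradline(red,"v",range(388,401),184,197);c1=gradline(red,"v",range(388,401),213,228)
g=it[...,0]
p=gradline(g,"u",range(194,216),379,392);p0=gradline(g,"v",range(390,404),183,196);p1=gradline(g,"v",range(390,404),212,226)
u=np.array([1,0,-396.]);v=np.array([0,1,-205.])
W=lambda a,b,z:R.inv().apply(onz(T,inter(a,b),z)[0]-f)
C=[W(l,v,.06)[0],W(c0,u,.06)[1],W(c1,u,.06)[1]];Q=[W(p,v,.072)[0],W(p0,u,.072)[1],W(p1,u,.072)[1]]
print("copper +x,-y,+y edges mm",np.round(np.array(C)*1e3,1),"plate",np.round(np.array(Q)*1e3,1))
def yaw(l,z,ax):
    k=[(194.,216.),(389.,404.)][ax];q=[onz(T,inter(l,np.array([0,1,-t] if ax==0 else [1,0,-t])),z)[0] for t in k];d=q[0]-q[1];a=np.degrees(np.arctan2(d[1],d[0]));return round(a+90 if ax==0 else a,2)
print("yaw copper",yaw(l,.06,0),yaw(c0,.06,1),yaw(c1,.06,1),"plate",yaw(p,.072,0),yaw(p0,.072,1),yaw(p1,.072,1))
E
python3 meas.py w5
python3 - <<'E'
from h import *
import pickle
T,it,S_,isc=pickle.load(open("w5.pkl","rb"))
for v in (196,204,212): print([tuple(np.round(it[v,u]).astype(int).tolist()) for u in range(380,391)])
E
```

```text
copper +x,-y,+y edges mm [ 61.4 -48.9  44.5] plate [ 60.7 -49.   43.7]
yaw copper 91.16 92.58 91.96 plate 92.23 92.54 91.73
[(34, 36, 36), (28, 30, 30), (27, 27, 30), (26, 30, 40), (45, 52, 64), (81, 90, 95), (113, 122, 123), (130, 140, 140), (135, 146, 145), (134, 146, 145), (135, 146, 146)]
[(28, 28, 30), (28, 28, 28), (27, 28, 29), (21, 22, 30), (30, 36, 47), (62, 70, 79), (100, 108, 110), (122, 132, 133), (132, 144, 142), (137, 148, 147), (134, 145, 144)]
[(29, 31, 30), (26, 26, 26), (24, 25, 24), (23, 24, 27), (26, 30, 44), (45, 53, 66), (81, 88, 95), (112, 122, 122), (132, 143, 142), (133, 145, 144), (136, 148, 146)]
```

```bash
python3 -m pendant '[[-1,[-0.0006,0.0003,0.0004],[0,0,0]],[-1,[-0.001,0.0003,0.0007],[0,0,0]],[-1,[-0.001,0.0003,0.0007],[0,0,0]],[-1,[-0.001,0.0003,0.0007],[0,0,0]],[-1,[-0.001,0.0003,0.0007],[0,0,0]]]'
python3 shot.py w6 2>/dev/null; python3 meas.py w6
python3 -m pendant '[[-1,[-0.0003,0,-0.0005],[0,0,0]],[-1,[-0.0003,0,-0.0005],[0,0,0]],[-0.5,[-0.0003,0,-0.0005],[0,0,0]],[0.2,[-0.0003,0,-0.0005],[0,0,0]],[0.2,[-0.0003,0,-0.0005],[0,0,0]],[0.6,[-0.0003,0,-0.0005],[0,0,0]],[0.6,[-0.0003,0,-0.0005],[0,0,0]],[0.6,[-0.0003,0,-0.0005],[0,0,0]]]'
python3 shot.py w7 2>/dev/null; python3 meas.py w7
```

```text
clock: 13.82
tool_pos: [0.5767, -0.1814, 0.0847]
orientation: [-179.7, 34.9, -87.1]
force: [1.1, -4.6, 5.2]
opening: 0.0298
gripper_force: 30.0
home shift [-0.0038, 0.0004, 0.0003] turn [-0.19, -0.09, 0.14] norms [0.1 0. ]
copper +x,-y,+y edges mm [ 61.4 -48.9  44.5] plate [ 61.1 -49.   43.7]
yaw copper 91.16 92.58 91.96 plate 92.41 91.89 91.63
clock: 14.88
tool_pos: [0.576, -0.1806, 0.0844]
orientation: [-179.8, 35.0, -87.2]
force: [-0.1, -0.1, 0.3]
opening: 0.0579
gripper_force: 0.0
home shift [-0.0033, -0.0002, -0.0003] turn [-0.1, -0.01, 0.09] norms [0.1 0. ]
copper +x,-y,+y edges mm [ 61.4 -48.9  44.5] plate [ 61.4 -48.7  43.8]
yaw copper 91.16 92.58 91.96 plate 92.66 92.14 91.57
```

Released, and the top view shows the edges coinciding within its roughly 1 mm noise. I retreat and take a close wrist look from the far corner.

```bash
python3 -m pendant '[[1,[0,0,-0.01],[0,0,0]],[1,[0,0,-0.03],[0,0,0]],[1,[0,0,-0.06],[0,0,0]],[1,[0,0,-0.09],[0,0,0]],[1,[0,0,-0.12],[0,0,0]],[1,[-0.115,0,-0.284],[0,0,0]],[1,[-0.115,0,-0.284],[0,0,0]],[1,[-0.115,0,-0.284],[0,0,0]],[1,[-0.115,0,-0.284],[0,0,0]],[1,[-0.115,0,-0.284],[0,0,0]]]'
python3 - <<'E'
from h import *
p=f+Rt.from_euler("z",Y,degrees=True).apply([.137,.1,0]);
p1=p.copy();p1[2]=.38;p2=p.copy();p2[2]=.23
delta(p1,target([0,0,0],Y,-14)[1],"hi")
E
```

```text
clock: 16.12
tool_pos: [0.578, -0.2501, 0.3878]
orientation: [-179.6, 34.8, -87.1]
force: [0.5, -0.6, 0.4]
opening: 0.088
gripper_force: 0.0
hi shift [-0.2226, 0.0985, 0.1636] turn [-0.32, 48.8, 0.05] norms [7.  6.8]
```

```bash
python3 -m pendant '[[1,[-0.11,0.05,0.08],[0,20,0]],[1,[-0.11,0.05,0.08],[0,20,0]],[1,[-0.11,0.05,0.08],[0,20,0]],[1,[-0.223,0.099,0.164],[0,49,0]],[1,[-0.223,0.099,0.164],[0,49,0]],[1,[-0.223,0.099,0.164],[0,49,0]],[1,[-0.223,0.099,0.164],[0,49,0]],[1,[-0.223,0.099,0.164],[0,49,0]],[1,[-0.223,0.099,0.164],[0,49,0]],[1,[-0.223,0.099,0.164],[0,49,0]]]'
python3 - <<'E'
from h import *
p2=f+Rt.from_euler("z",Y,degrees=True).apply([.137,.1,0]);p2[2]=.23
delta(p2,target([0,0,0],Y,-14)[1],"lo")
E
```

```text
clock: 16.95
tool_pos: [0.4656, 0.0255, 0.3769]
orientation: [-179.8, -14.2, -86.9]
force: [-0.0, 0.1, -0.5]
opening: 0.0875
gripper_force: 0.0
lo shift [-0.0316, -0.0003, 0.1435] turn [-0.29, -0.16, 0.34] norms [3.5 0.1]
```

```bash
python3 -m pendant '[[1,[-0.008,0,0.035],[0,0,0]],[1,[-0.016,0,0.07],[0,0,0]],[1,[-0.024,0,0.105],[0,0,0]],[1,[-0.031,0,0.13],[0,0,0]],[1,[-0.031,0,0.143],[0,0,0]],[1,[-0.031,0,0.143],[0,0,0]],[1,[-0.031,0,0.143],[0,0,0]],[1,[-0.031,0,0.143],[0,0,0]],[1,[-0.031,0,0.143],[0,0,0]]]'
python3 - <<'E'
from h import *
import pickle
P=viewer.camera_params("wrist");im=viewer.snapshot("wrist")[:,:,::-1].copy()
pickle.dump((P,im),open("w8.pkl","wb"))
R=Rt.from_euler("z",Y,degrees=True)
X=[f+R.apply([a,b,.012]) for a,b in((.06,.045),(.06,-.045),(-.01,.045))];print(proj(P,X).round(1).tolist())
c=proj(P,X).mean(0).astype(int);x0=int(np.clip(c[0]-80,0,480));y0=int(np.clip(c[1]-60,0,280));print(x0,y0)
cv2.imwrite("pics/w8.png",cv2.resize(im[y0:y0+120,x0:x0+160],(800,600),interpolation=cv2.INTER_NEAREST))
E
```

```text
clock: 17.7
tool_pos: [0.4682, 0.018, 0.2318]
orientation: [-179.7, -14.0, -87.4]
force: [-0.4, 0.4, -0.2]
opening: 0.0876
gripper_force: 0.0
[[272.4, 157.2], [195.0, 157.4], [272.2, 96.7]]
166 77
```

View pics/w8.png

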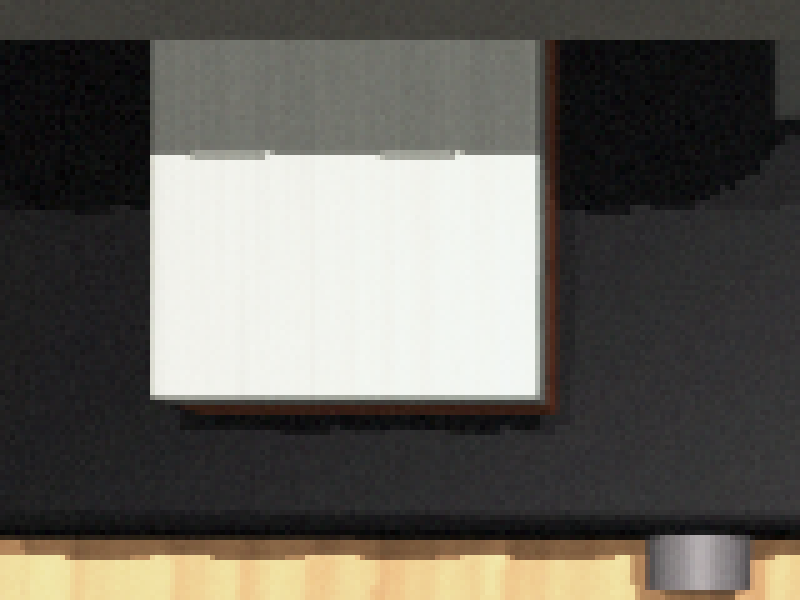

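The plate lies squarely on the copper. Crop right side: plate top edge at u≈540, copper below to 557. +x end: plate edge at v≈398, copper to 414. No copper top strip is visible. Next I quantify flushness from the edge heights (z = 72, 60 and 42 mm).

```bash
python3 - <<'E'
from m import *
P,im=pickle.load(open("w8.pkl","rb"));im=im.astype(float)
R=Rt.from_euler("z",Y,degrees=True)
pr=im[112:152,268:284].mean(0);print("side u268..",pr.round().astype(int).tolist())
pv=im[150:166,206:270].mean(1);print("end v150..",pv.round().astype(int).tolist())
ps=im[112:152,190:202].mean(0)
print("left u190..",ps.round().astype(int).tolist())
w=lambda u,v,z:(R.inv().apply(onz(P,[u,v],z)[0]-f)*1e3).round(2)
for u,z in ((273.8,72),(275.2,60),(277.3,42)): print("side y",u,w(u,132,z/1e3)[1])
for v,z in ((156.6,72),(157.6,60),(159.8,42)): print("end x",v,w(240,v,z/1e3)[0])
C=R.inv().apply(-P["extrinsics"][:3,:3].T@P["extrinsics"][:3,3]-f);print("cam",C)
o,d=ray(P,[[273,132],[274,132]])
# expected pixels for flush box
for z in (.072,.06,.042):
    q=proj(P,[f+R.apply([.06,.045,z-.06]),f+R.apply([.03,-.045,z-.06])]);print(z,q.round(2).tolist())
E
```

```text
side u268.. [[241, 246, 243], [241, 246, 243], [241, 246, 243], [240, 245, 243], [242, 246, 243], [175, 183, 177], [94, 99, 98], [47, 56, 78], [29, 42, 75], [29, 34, 49], [32, 32, 34], [33, 32, 32], [33, 32, 32], [37, 36, 36], [39, 38, 38], [38, 37, 37]]
end v150.. [[239, 244, 242], [239, 244, 242], [239, 244, 242], [239, 244, 242], [239, 244, 242], [238, 243, 241], [157, 166, 162], [57, 60, 61], [21, 30, 54], [21, 30, 53], [16, 15, 15], [16, 15, 15], [20, 18, 18], [35, 34, 34], [42, 41, 42], [42, 41, 41]]
left u190.. [[30, 28, 30], [29, 28, 29], [29, 28, 28], [30, 29, 29], [29, 28, 29], [29, 28, 28], [208, 218, 218], [231, 238, 238], [233, 239, 239], [235, 241, 241], [235, 241, 241], [236, 242, 241]]
side y 273.8 46.76
side y 275.2 46.47
side y 277.3 46.27
end x 156.6 59.22
end x 157.6 58.64
end x 159.8 58.81
cam [0.10812292 0.10065129 0.34078148]
0.072 [[272.35, 157.2], [194.88, 131.52]]
0.06 [[274.04, 158.66], [199.29, 133.88]]
0.042 [[276.36, 160.66], [205.36, 137.13]]
```

Pixel gaps from plate top edge to copper foot are 3.83 measured against 4.01 for flush on the side, and 3.45 against 3.46 at the end. The plate is flush to about 0.2 mm on the two edges in view, and the strips are even, so there is no rotation. I hand in.

```bash
python3 -c "
from plant import workorder
print(workorder.close_job())"
```

```text
the job is handed in; nothing more can be done
None
```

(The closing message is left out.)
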